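# Clear the balance, then hold a crucible over it with tongs

## Task

Take the spatula that was left on the balance and lay it flat in the shallow tray, in the empty half, beside and parallel to the spatula already there with its blade pointing the same way, and let go of it. Then pick up the sprung tongs, close their jaws on the tall narrow crucible on the cooling slab, lift it and hold it upright over the middle of the balance pan, well clear of the pan (about a hand's breadth above it); never touch the crucible with the robot's fingers and do not shift the two squat crucibles or the other spatula. Finish while still holding the crucible up in the tongs; do not put anything down.

Things in the scene. Friction and masses are not known exactly. Their poses are not given: they have to be found in the camera images.
- spatula: Steel lab spatula lying on the balance pan at the start, 160 mm long along its x axis. Square handle 12 mm wide and 12 mm high from x = -80 to +15 mm, then a thin neck and a flat blade 20 mm wide to x = +80 mm. 50 g. Origin: middle of its length, on its flat underside; z up.
- spatula_grip (a point): Point on the spatula's handle to grip it by, 20 mm behind its origin (near its centre of mass), 6 mm above its underside, half the handle's height.
- spatula_tip (a point): Tip of the spatula's blade, 80 mm ahead of its origin, 2 mm above its underside.
- tray: Shallow fixed tray, 230 mm (x) by 150 mm (y), floor 3 mm thick, walls 3 mm thick, 14 mm high in all. Origin: centre of its underside. The spatula already there lies along x in the half with positive y (about y = +36 mm), blade toward +x; the half with negative y is empty, its middle line at y = -35 mm. Its x axis points roughly to the robot's left.
- tray_spatula: The spatula that already lies in the tray, same shape and axes as spatula (x along it toward the blade). Not to be moved.
- balance: Compact laboratory balance, fixed, housing 190 mm (x) by 140 mm (y) and 36 mm high, display on its -x side. It stands either to the left or to the right of the tray. Origin: centre of its underside.
- pan (a point): Centre of the top of the balance's round steel pan (112 mm in diameter, rigid), 50 mm above the bench, 20 mm toward +x from the balance's origin.
- tongs: Sprung steel tongs lying level on a rest, across the tray from the balance; they close horizontally. x axis toward the jaws, z up; origin on the middle plane below the grip point, at the underside. Bow (radius 9 mm) at x = -85 mm, jaw ends at +100 mm; arms 14 mm high, 4 mm thick; 100 g. Underside at first 30 mm above the bench, on crossbars at x = -55 and +55 mm; rest only 6 mm high between them.
- tongs_grip (a point): Where to squeeze: midway between the arms, 7 mm above their underside. Outsides nearly parallel, 44 mm apart when open. The spring pushes each arm out with 8 N at the open stop, 11 N when closed on the crucible: squeezed to 40 mm the tongs are already held, jaws still open; closed on the crucible they measure about 31 mm here. A squeeze of 30 to 60 N holds the crucible.
- tongs_jaw (a point): Middle of the gap between the jaws, 85 mm ahead of the grip point, same level. Each jaw is a shallow upright V, 30 mm long, 16 mm high, that centres a round item. Open, the gap is 58 mm at the apexes of the V and 48 mm at its ends, 68 mm over the outsides; with the arms squeezed to 40 mm the gap is about 8 mm less.
- tongs_left (a joint): Closing angle of the left arm in rad: 0 fully open (where the spring holds it), growing as it closes, about 0.055 to 0.085 with the jaws on the tall crucible, stop at 0.16. The right arm roughly mirrors it.
- crucible: The tall narrow lidded white porcelain crucible: round, straight sides 32 mm in diameter, 42 mm high to the top of the fixed lid plus a 13 mm knob on it. 35 to 65 g. Origin: centre of its underside; z up. It stands at one of three places in a row on the slab. Best held with the tongs' arms level and their mid-height about 20 mm above its underside.
- dish_a: Squat lidded white crucible, 52 mm in diameter, 22 mm high plus a 13 mm knob, on the slab at one of its places. Origin: centre of underside. Not to be moved.
- dish_b: Second squat crucible, same as dish_a.
- slab: Grey cooling slab, fixed, 90 mm (x) by 230 mm (y), 25 mm high. Origin: centre of its underside. The three places are at y = -80, 0 and +80 mm on its middle line.
There are look-alikes about, which are no part of the job. Leave any red look-alike of the crucible alone. Leave any green look-alike of the spatula alone.

How it is judged:
By the outcome, as a careful person would: the job done as asked, in the order asked, and still so for the second after the job is handed in, while the arm keeps its last pose, push and grip.
It also fails if it takes over 64 s, if anything falls off the work surface, if the arm or the gripper's body presses on something with over 40 N, if the wrist force passes 120 N, or if a joint passes its speed limit or range.

## Robot

A 6-joint arm with a two-finger parallel gripper is mounted at the origin on the work surface. World frame = base frame: x ahead of the robot, y to its left, z up, the work surface at z = 0. Lengths are in m, angles in degrees, forces in N, time in s.
With the tool pointing down it reaches from about 0.25 to 0.725 m from the base axis. Payload 9.7 kg.
Tool frame: the origin (TCP) lies at the very end of the fingers, on their centre line; the grasp point (between the pads) lies 19 mm behind it (bot.pinch_z is the distance from the TCP to the grasp point, in m); x points along the fingers, z is the direction in which the jaws open and shut, and the axes are right-handed (so a half turn about x gives the same grasp; the last joint's range is limited). The gripper opens to 85 mm and grips with 20 to 120 N. Pads are 22 mm wide; open, the fingers measure 114 mm over their backs; the gripper's body (76 mm by 85 mm) begins 54 mm behind the grasp point. The pads swing forward as they close: fully open they stand 13 mm farther back than shut.
Start: joints at [77.063, 4.979, 10.078, 95.1, 0, 90], TCP at [0.123, 0.536, 0.231] pointing down, gripper open.
Joint ranges: [-179.16, 179.16], [-48.56, 103.87], [-65.8, 70.77], [-126.05, 130.52], [-82.76, 87.17], [-180, 180]. Speed limits (degrees/s): [127.2, 127.2, 147.25, 180, 180, 180].

## Interface

Orientations are given as [roll, pitch, yaw] about the fixed x, y, z axes, in that order (R = Rz(yaw) Ry(pitch) Rx(roll)).
In Python, from workcell import bot gives the robot as it stands.
- The arm moves only by the tool play_rows, never from a script. Its argument "rows" is a list of rows, each a list of 3 entries, a list of its own where there are three numbers: the shift along the tool's x, y, z in cm, then the turn about the tool's x in degrees, then the finger opening in cm, from 0 to 8.54. A call has 1 to 12 rows; each row is the pose to reach, as a shift and turn from the pose commanded when the call began, along the tool's axes at that moment; what a row does not reach only later rows make up. A row lasts 1/12 s, in which the tool goes at most 41.7 mm and 7.16 degrees, less where a joint would pass 70% of its speed; a pose out of reach is approached as far as the arm can. A call with a gripper value outside its range is refused whole. The fingers move at their own pace and stop on an object; "squeeze" is the grip in N (left out, the last holds). Time passes only in rows, so rows that repeat a pose let the fingers close. It gives the time, the measured TCP pose, the force and the opening at its end, in the units of the state.
- bot.get_obs(): the state, without advancing time (a new reading comes with each control period).
- bot.camera(name): name is "scene" or "side" or "wrist"; returns (picture, depth): 420x560x3 uint8, blue, green, red; 420x560 float32, m along the optical axis (not along the pixel's ray), 0 where there is no reading.
- bot.camera_model(name): a dict with "fx", "fy", "cx", "cy" (pixels), "k1" (the pictures are not rectified: a ray, as slopes to the right and down, at radius r is drawn at 1 + k1 r^2 times it, then the intrinsics apply), "origin" and "attitude" of the camera in the world; the wrist camera has in their place "mount" (4x4, takes a point from camera to tool coordinates, whose origin is the TCP and whose axes are the tool frame's). Camera axes: x right, y down, z forward; pixel columns grow to the right and rows downward; lengths in m; the calibration is good to about 2 mm. A picture is of the moment at which its call begins: read the wrist's pose just before it. camera_model takes no time and is no camera call.
- bot.job_done(): hands the job in, once; it reports no verdict.
The state is a dict: "time": time; "q": joint angles; "qd": joint speeds; "joint_efforts": joint torques, N m; "ee_pos": TCP position; "tcp_rot": TCP orientation; "wrist_force": force on the tool from outside, world axes, zero at the start; "torque": the same for the moment, N m; "opening": finger opening in m.
Only numpy, scipy, OpenCV 4.12 (cv2) and the standard library are available. Lean on these libraries where they do the work, as an engineer would, in place of code of your own. Each camera call takes 0.05 s, during which the arm holds its last target.

## Working session

There is one attempt and no reset: what is moved stays moved. The work goes in short steps, Python scripts to look and compute and a tool call to move; the robot and the scene stay as the last step left them, time stands still between calls to the robot, and variables do not carry over. Pictures are saved under pics/ and viewed, and the job is handed in when it is done.

Besides the shell and the picture viewer there is one more tool, called after "Call:" as name(argument=value, ...), one argument or row to a line, values as JSON. play_rows: Moves the arm, as the interface text tells. Its arguments: {"type":"object","properties":{"rows":{"type":"array"},"squeeze":{"type":"number"}},"required":["rows"]}

```bash
ls; mkdir -p pics; cat > h.py <<'E'
import numpy as np, cv2
from workcell import bot
from scipy.spatial.transform import Rotation as R
def snap(n,f):
    o=bot.get_obs(); p,d=bot.camera(n); cv2.imwrite('pics/'+f+'.png',p); np.savez('pics/'+f+'.npz',p=p,d=d,pos=o['ee_pos'],rot=o['tcp_rot']); return p,d,o
def cam(n,pos=None,rot=None):
    m=bot.camera_model(n)
    if 'mount' in m:
        M=np.array(m['mount']); Rt=R.from_euler('xyz',rot,degrees=True).as_matrix()
        return m,Rt@M[:3,:3],Rt@M[:3,3]+np.array(pos)
    a=np.array(m['attitude'])
    Rc=a if a.shape==(3,3) else R.from_euler('xyz',a,degrees=True).as_matrix()
    return m,Rc,np.array(m['origin'])
def ray(m,u,v):
    K=np.array([[m['fx'],0,m['cx']],[0,m['fy'],m['cy']],[0,0,1]],float)
    q=cv2.undistortPoints(np.array([[[u,v]]],float),K,np.array([m['k1'],0,0,0,0]))[0,0]
    return np.array([q[0],q[1],1.])
def onplane(c,u,v,z):
    m,Rc,o=c; d=Rc@ray(m,u,v); return o+d*(z-o[2])/d[2]
def proj(c,P):
    m,Rc,o=c; p=Rc.T@(np.array(P,float)-o); x,y=p[:2]/p[2]; s=1+m['k1']*(x*x+y*y)
    return m['fx']*x*s+m['cx'],m['fy']*y*s+m['cy']
E
python3 - <<'E'
from h import *
print(bot.get_obs(), bot.pinch_z)
for n in('scene','side','wrist'):
    print(n,bot.camera_model(n)); snap(n,n+'0')
E
```

```text
pics
{'time': 0.0, 'q': array([7.70646019e+01, 5.01295480e+00, 1.00333169e+01, 9.50976495e+01,
       1.50745310e-03, 8.99993325e+01]), 'qd': array([ 0.06339636, -0.04817095,  0.03584035, -0.05822799, -0.0913218 ,
       -0.04579113]), 'joint_efforts': array([-3.70910784e-03, -5.20395827e+01,  4.64796603e+01,  1.65913295e-02,
       -3.08947128e-04,  7.58494025e-06]), 'ee_pos': array([0.12306227, 0.53583021, 0.23055507]), 'tcp_rot': array([ 178.88194898,   89.92269787, -104.0527827 ]), 'wrist_force': array([-0.27307513, -0.1793205 ,  0.22327761]), 'torque': array([0.02581667, 0.01439933, 0.00278139]), 'opening': 0.08512665316663788} 0.0187
scene {'fx': 431.6569620233404, 'fy': 431.6569620233404, 'cx': 285.8578434734391, 'cy': 212.30918228125205, 'k1': -0.09677052223684852, 'origin': array([1.08674562, 0.55749594, 0.98843118]), 'attitude': array([-140.98001598,    0.32733871,  128.62549014])}
side {'fx': 394.6600617771915, 'fy': 394.6600617771915, 'cx': 279.8008085000302, 'cy': 206.62101416783955, 'k1': -0.0229976472844655, 'origin': array([ 0.26888088, -0.59532784,  0.72889488]), 'attitude': array([-131.79227788,    1.21210179,  -18.54331318])}
wrist {'fx': 371.9244023791636, 'fy': 371.9244023791636, 'cx': 279.44697711854263, 'cy': 214.73457418301635, 'k1': -0.09603958922702859, 'mount': array([[ 2.93710754e-04, -3.21945308e-01,  9.46758223e-01,
        -1.43639959e-01],
       [-7.15653316e-04, -9.46758089e-01, -3.21945041e-01,
         8.18400820e-02],
       [ 9.99999701e-01, -5.82991941e-04, -5.08474260e-04,
         2.70788309e-04],
       [ 0.00000000e+00,  0.00000000e+00,  0.00000000e+00,
         1.00000000e+00]])}
```

View pics/scene0.png

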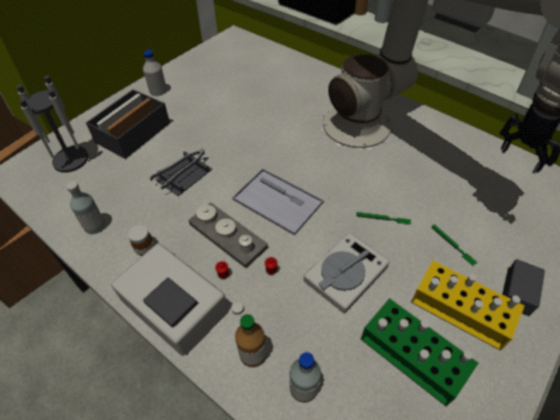

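View pics/side0.png

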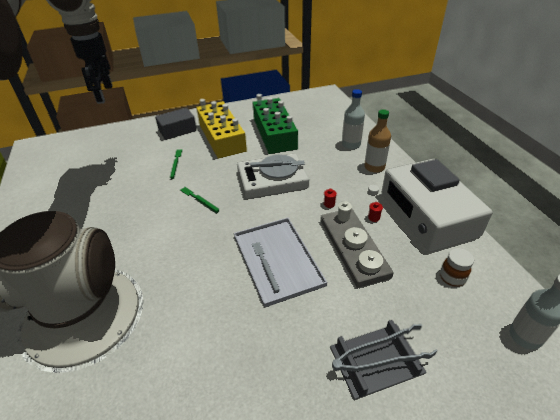

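View pics/wrist0.png

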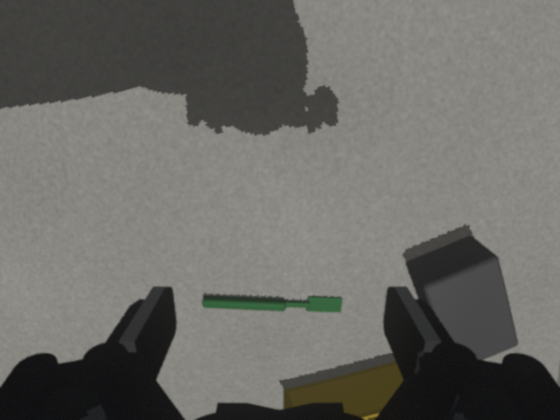

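The scene view shows the steel spatula on the balance pan (345,270), with green look-alikes at (383,217) and (455,243). The tray is at (278,200). On the slab the squat dishes are at (206,212) and (226,227), and the tall crucible is at (246,240), with red look-alikes at (222,269) and (271,264). The tongs are on their rest at (183,170). The side view agrees: spatula (280,163), tall crucible (345,211), tongs (380,350). I'll enlarge crops of these.

```bash
python3 - <<'E'
import cv2
s=cv2.imread('pics/scene0.png'); d=cv2.imread('pics/side0.png')
c=lambda i,x,y,w,h:cv2.resize(i[y:y+h,x:x+w],(800,600),interpolation=cv2.INTER_CUBIC)
cv2.imwrite('pics/c1.png',c(s,140,140,160,120)); cv2.imwrite('pics/c2.png',c(d,220,140,200,150)); cv2.imwrite('pics/c3.png',c(s,290,215,120,90)); cv2.imwrite('pics/c4.png',c(d,300,300,160,120))
E
```

```text
(no output)
```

View pics/c1.png

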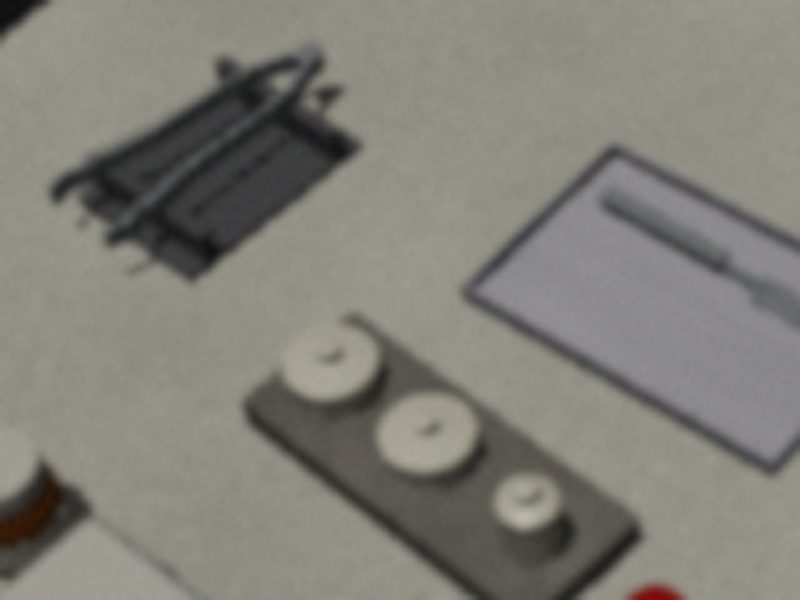

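View pics/c2.png

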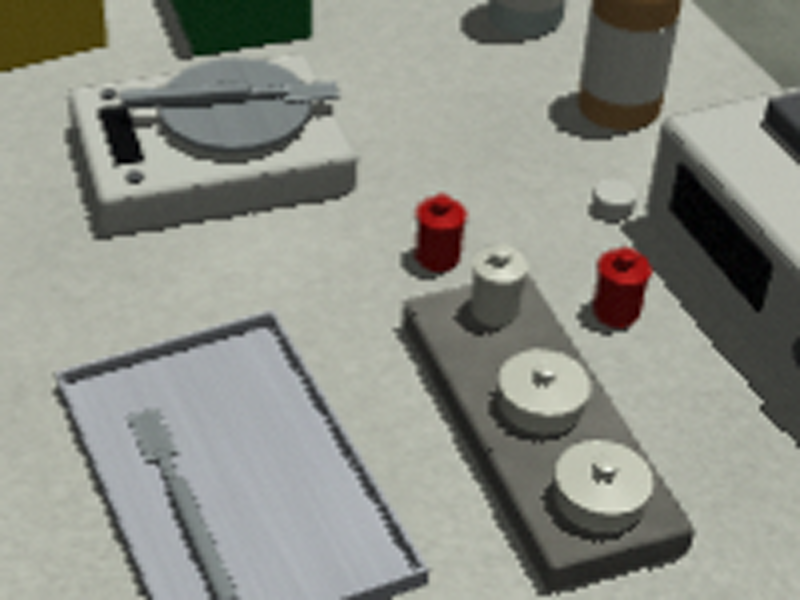

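View pics/c3.png

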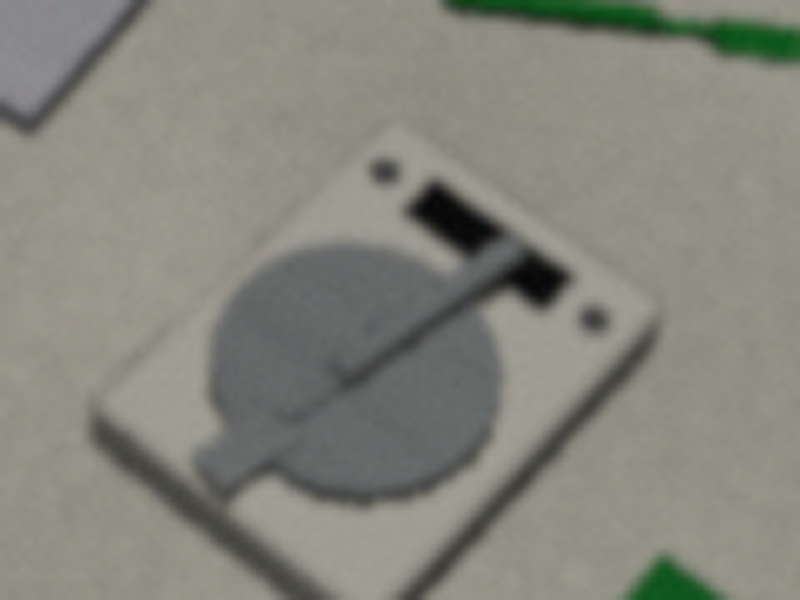

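View pics/c4.png

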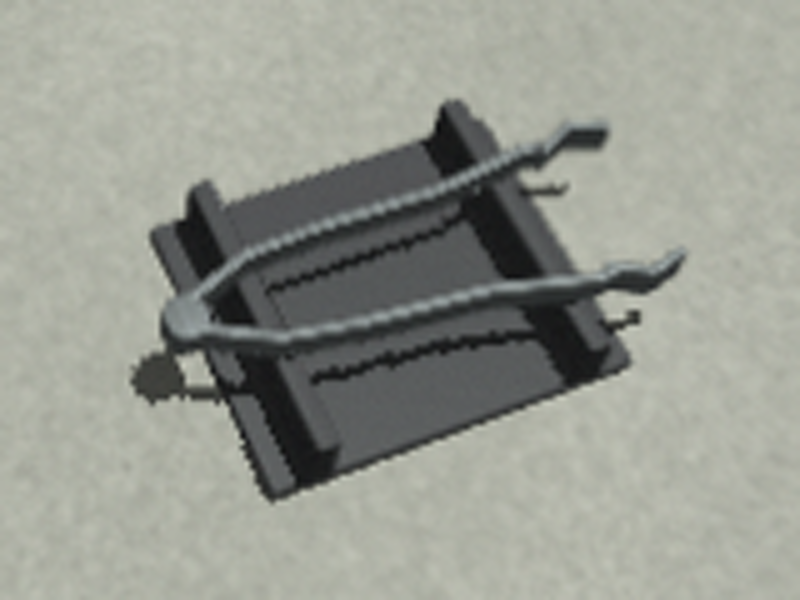

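c1–c4: the tall white crucible's lid is at scene (246,240) and side (345,206), at the slab end nearest the balance. It is white and narrow, which the red items at (222,269) and (271,264) are not. The steel spatula is at scene (367,252)→tip (322,287), lying on the pan, so the green ones are excluded. The tongs bow is at scene (202,151) and the jaws at (152,178) and (163,187), pointing away from the robot.

```bash
python3 - <<'E'
from h import *
S=cam('scene');D=cam('side')
pr=lambda n,c,u,v,z:print(n,np.round(onplane(c,u,v,z)[:2]*1000,1))
for n,c,u,v,z in [('sp end S',S,367.3,251.8,.060),('sp end D',D,249.5,164.5,.060),('sp tip S',S,322.3,287.3,.053),('sp tip D',D,303.8,162.5,.053),
('pan S',S,343.3,270.8,.05),('pan D',D,278.8,166.8,.05),
('tray c1',S,262.4,169.6,.014),('tray c2',S,233,198.6,.014),('tray c3',S,295,234,.014),('tray c4',S,322,203,.014),
('tray D',D,236,235,.014),('D',D,288,219.5,.014),('D',D,326.5,284,.014),
('tsp handle S',S,261,179.4,.015),('tsp tip S',S,303,202,.005),('tsp tip D',D,256,243,.005),
('cru S',S,245.6,240.6,.067),('cru D',D,344.8,206.5,.067),('cru knob S',S,246,238.4,.08),
('dish1',S,206.2,212,.047),('dish2',S,226,227,.047),('dish1 D',D,370.5,261,.047),
('bow S',S,202,151,.044),('bow D',D,337,363,.044),('jaw1 S',S,152,178,.044),('jaw2 S',S,162.6,187,.044),('jaw1 D',D,421,326,.044),('jaw2D',D,436.4,351,.044)]: pr(n,c,u,v,z)
E
```

```text
sp end S [474.3 330.7]
sp end D [469.1 322.4]
sp tip S [627.3 297.9]
sp tip D [623.8 286.4]
pan S [554.5 311.2]
pan D [549.4 295.4]
tray c1 [ 383.5 -106.6]
tray c2 [530.2 -96.6]
tray c3 [518.4 128.9]
tray c4 [379.3 121.9]
tray D [370.7 103.6]
D [513.1 112.6]
D [ 524.5 -112.4]
tsp handle S [419.2 -81.6]
tsp tip S [404.8  71.1]
tsp tip D [412.6  68.4]
cru S [646.3  64.2]
cru D [644.6  56.3]
cru knob S [646.7  67.3]
dish1 [632.7 -99.9]
dish2 [636.3 -19.2]
dish1 D [ 630.6 -109.4]
bow S [ 461.4 -293.5]
bow D [ 461.3 -300.6]
jaw1 S [ 640.4 -328.7]
jaw2 S [ 644.8 -274.2]
jaw1 D [ 645.8 -286.2]
jaw2D [ 643.2 -340.3]
```

```bash
cat >> h.py <<'E'
def go(P,zyaw=None,o=None):
    """shift cm in tool axes and turn (deg) to bring TCP to P with tool z at world heading zyaw (mod 180)"""
    o=o or bot.get_obs(); Rt=R.from_euler('xyz',o['tcp_rot'],degrees=True).as_matrix()
    s=Rt.T@(np.array(P)-o['ee_pos'])*100
    z=Rt[:,2]; cur=np.degrees(np.arctan2(z[1],z[0])); t=0
    if zyaw is not None: t=-(zyaw-cur)  # tool x is down
    tt=[(t+180)%360-180]; tt.append(tt[0]-180 if tt[0]>0 else tt[0]+180)
    print('t',round(o['time'],2),'pos',np.round(o['ee_pos']*1000,1),'zyaw',round(cur,2),'tilt x',np.round(Rt[:,0],3),'| shift',np.round(s,2),'turn opts',np.round(tt,1),'q6',round(o['q'][5],1),'F',np.round(o['wrist_force'],1),'op',round(o['opening'],4))
E
python3 - <<'E'
from h import *
o=bot.get_obs();print(R.from_euler('xyz',o['tcp_rot'],degrees=True).as_matrix().round(3))
go([.53,.31,.23],77.5)
E
```

```text
[[-0.    -0.975  0.224]
 [-0.001  0.224  0.975]
 [-1.     0.    -0.001]]
t 0.15 pos [123.1 535.9 230.8] zyaw 77.06 tilt x [-0.    -0.001 -1.   ] | shift [  0.09 -44.71 -12.9 ] turn opts [ -0.4 179.6] q6 90.0 F [-0.2 -0.4  0.5] op 0.0853
```

Call:
play_rows(
  rows=[
    [[0, -43.5, -13], 0, 8.5],
    [[0, -43.5, -13], 0, 8.5],
    [[0, -43.5, -13], 0, 8.5],
    [[0, -43.5, -13], 0, 8.5],
    [[0, -43.5, -13], 0, 8.5],
    [[0, -43.5, -13], 0, 8.5],
    [[0, -43.5, -13], 0, 8.5],
    [[0, -43.5, -13], 0, 8.5],
    [[0, -43.5, -13], 0, 8.5],
    [[0, -43.5, -13], 0, 8.5],
    [[0, -43.5, -13], 0, 8.5],
    [[0, -43.5, -13], 0, 8.5],
  ],
)

```text
time: 1.15
ee_pos: [0.5225, 0.3083, 0.2296]
tcp_rot: [-175.5, 89.9, -98.7]
wrist_force: [0.6, 0.7, 0.3]
opening: 0.0849
```

```bash
python3 - <<'E'
from h import *
go([.52,.31,.23],77.5)
snap('wrist','w1'); go([.52,.31,.23],77.5)
E
```

```text
t 1.15 pos [522.5 308.3 229.6] zyaw 76.79 tilt x [-0.    -0.002 -1.   ] | shift [-0.04  0.28  0.11] turn opts [ -0.7 179.3] q6 43.8 F [0.6 0.7 0.3] op 0.0849
t 1.2 pos [520.3 309.8 229.8] zyaw 76.82 tilt x [-0.001 -0.001 -1.   ] | shift [-0.02  0.03  0.02] turn opts [ -0.7 179.3] q6 44.0 F [-1.1  0.8 -0.8] op 0.0851
```

View pics/w1.png

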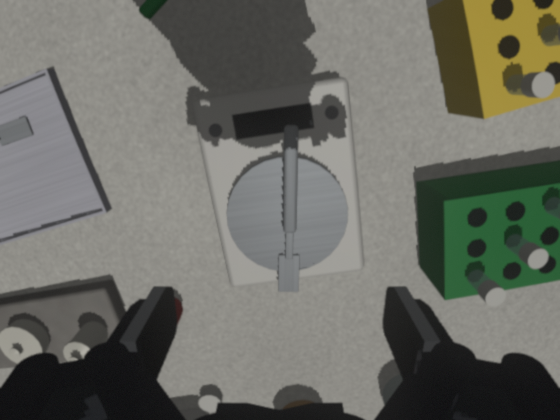

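Wrist picture: the spatula runs from handle end (291,126) to blade tip (288,291), with the pan centre at about (288,211). Both squat dishes and the crucible are at lower left.

```bash
python3 - <<'E'
from h import *
z=np.load('pics/w1.npz'); c=cam('wrist',z['pos'],z['rot'])
for n,u,v,h in [('end top',291,127,.062),('end bot-edge',290,232,.062),('tip',288.3,291,.053),('pan',288,211,.05)]:
    print(n,(onplane(c,u,v,h)*1000).round(1), z['d'][int(v)-3,int(u)])
im=cv2.resize(z['p'][100:310,180:400],(800,764))
cv2.imwrite('pics/c5.png',im[:600]); cv2.imwrite('pics/c6.png',im[300:])
S=cam('scene');print(proj(S,[.55,.31,.05]))
E
```

```text
end top [473.8 329.4  62. ] 0.32659397
end bot-edge [563.9 308.1  62. ] 0.33163598
tip [627.8 292.2  53. ] 0.3623862
pan [548.1 310.1  50. ] 0.3258535
(np.float64(343.9071960040573), np.float64(269.3461295925225))
```

View pics/c5.png

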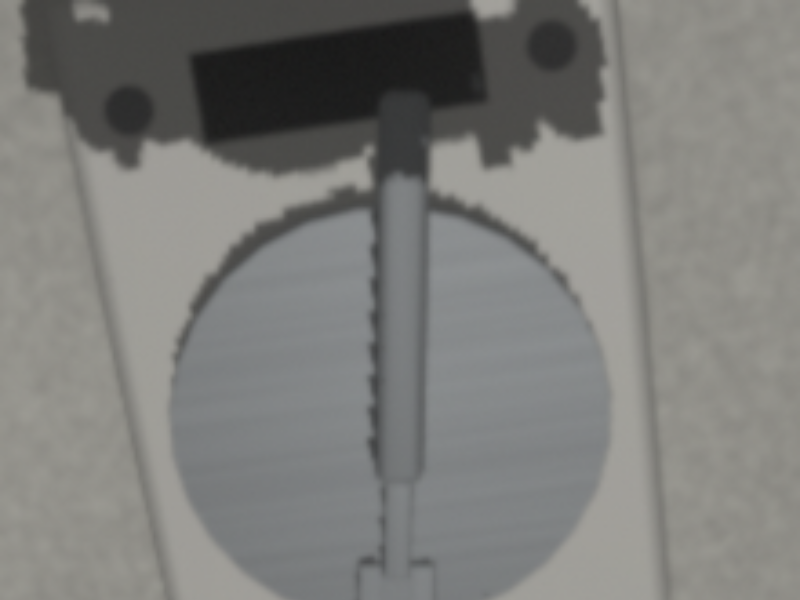

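```bash
python3 - <<'E'
from h import *
go([.5315,.3155,.053],76.5)
E
```

```text
t 1.2 pos [520.3 309.8 229.8] zyaw 76.82 tilt x [-0.001 -0.001 -1.   ] | shift [17.68 -0.98  0.84] turn opts [   0.3 -179.7] q6 44.0 F [-1.1  0.8 -0.8] op 0.0851
```

Call:
play_rows(
  rows=[
    [[4, -1.0, 0.8], 0.3, 5],
    [[8, -1.0, 0.8], 0.3, 5],
    [[12, -1.0, 0.8], 0.3, 5],
    [[14.5, -1.0, 0.8], 0.3, 5],
    [[14.5, -1.0, 0.8], 0.3, 5],
    [[14.5, -1.0, 0.8], 0.3, 5],
    [[14.5, -1.0, 0.8], 0.3, 5],
  ],
)

```text
time: 1.78
ee_pos: [0.5298, 0.3184, 0.0887]
tcp_rot: [-43.0, 89.9, 33.8]
wrist_force: [0.4, -0.1, 0.5]
opening: 0.05
```

```bash
python3 - <<'E'
from h import *
go([.5315,.3155,.053],76.5)
snap('wrist','w2'); go([.5315,.3155,.053],76.5)
E
```

```text
t 1.78 pos [529.8 318.4  88.7] zyaw 76.8 tilt x [ 0.002  0.001 -1.   ] | shift [ 3.57 -0.22 -0.25] turn opts [   0.3 -179.7] q6 44.2 F [ 0.4 -0.1  0.5] op 0.05
t 1.83 pos [530.3 318.5  89.3] zyaw 76.79 tilt x [ 0.003  0.002 -1.   ] | shift [ 3.63 -0.17 -0.28] turn opts [   0.3 -179.7] q6 44.2 F [-0.2  0.4  0. ] op 0.0502
```

View pics/w2.png

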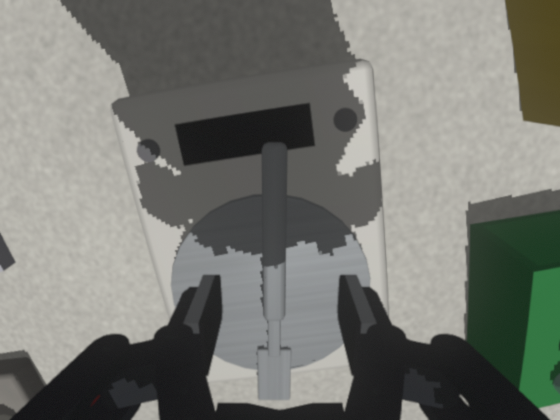

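The handle runs (274,144)→(273,318), and the fingers straddle it with their midpoint at about x=281. A small −z shift is needed.

```bash
python3 - <<'E'
from h import *
z=np.load('pics/w2.npz'); c=cam('wrist',z['pos'],z['rot'])
for n,u,v,h in [('end',274.5,145,.062),('hend',273.3,318,.062),('tip',274,398,.053),('pan',271,282,.05)]:
    print(n,(onplane(c,u,v,h)*1000).round(1))
M=np.array(bot.camera_model('wrist')['mount'])
d=z['d']
for u,v in[(274,200),(220,250),(310,270),(300,120)]:
    m,Rc,o=c; P=o+Rc@(ray(m,u,v)*d[v,u]); print(u,v,(P*1000).round(1))
E
```

```text
end [473.4 329.6  62. ]
hend [563.1 307.4  62. ]
tip [627.8 292.   53. ]
pan [547.9 309.6  50. ]
274 200 [498.6 323.3  62.8]
220 250 [522.2 287.9  51.5]
310 270 [545.  332.1  51. ]
300 120 [467.2 344.1  38.9]
```

Call:
play_rows(
  rows=[
    [[1.5, -0.2, -0.3], 0.5, 5],
    [[1.5, -0.2, -0.3], 0.5, 5],
    [[2.5, -0.2, -0.3], 0.5, 5],
    [[2.5, -0.2, -0.3], 0.5, 5],
    [[2.5, -0.2, -0.3], 0.5, 5],
  ],
)

```text
time: 2.25
ee_pos: [0.5307, 0.3142, 0.0616]
tcp_rot: [112.3, 90.0, -171.4]
wrist_force: [0.1, 0.2, -0.5]
opening: 0.0505
```

```bash
python3 - <<'E'
from h import *
go([.5315,.3155,.053],76.3)
E
```

```text
t 2.25 pos [530.7 314.2  61.6] zyaw 76.27 tilt x [-0. -0. -1.] | shift [ 0.86 -0.04  0.14] turn opts [ -0. 180.] q6 44.4 F [ 0.1  0.2 -0.5] op 0.0505
```

Call:
play_rows(
  rows=[
    [[0.8, 0, 0.1], 0, 5],
    [[0.8, 0, 0.1], 0, 5],
    [[0.8, 0, 0.1], 0, 5],
    [[0.8, 0, 0.1], 0, 5],
  ],
)

```text
time: 2.58
ee_pos: [0.531, 0.3151, 0.0533]
tcp_rot: [150.4, 90.0, -133.4]
wrist_force: [-0.3, -1.0, -0.7]
opening: 0.0499
```

```bash
python3 - <<'E'
from h import *
go([.5315,.3155,.053],76.3)
E
```

```text
t 2.58 pos [531.  315.1  53.3] zyaw 76.27 tilt x [-0. -0. -1.] | shift [ 0.03 -0.04  0.05] turn opts [ -0. 180.] q6 44.4 F [-0.3 -1.  -0.7] op 0.0499
```

Call:
play_rows(
  rows=[
    [[0, 0, 0], 0, 3],
    [[0, 0, 0], 0, 0.8],
    [[0, 0, 0], 0, 0.8],
    [[0, 0, 0], 0, 0.8],
    [[0, 0, 0], 0, 0.8],
    [[0, 0, 0], 0, 0.8],
    [[0, 0, 0], 0, 0.8],
  ],
  squeeze=50,
)

```text
time: 3.17
ee_pos: [0.5312, 0.3152, 0.0537]
tcp_rot: [-49.3, 90.0, 27.0]
wrist_force: [-0.8, -0.1, 3.9]
opening: 0.0105
```

```bash
python3 - <<'E'
from h import *
go([.5315,.3155,.053],76.3)
snap('wrist','w3')
E
```

```text
t 3.17 pos [531.2 315.2  53.7] zyaw 76.26 tilt x [ 0.001  0.    -1.   ] | shift [ 0.07 -0.02  0.04] turn opts [ -0. 180.] q6 44.4 F [-0.8 -0.1  3.9] op 0.0105
```

View pics/w3.png

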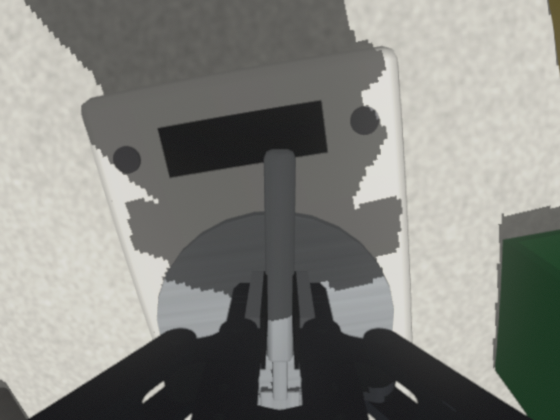

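Call:
play_rows(
  rows=[
    [[-2, 0, 0], 0, 0.8],
    [[-5, 0, 0], 0, 0.8],
    [[-9, 0, 0], 0, 0.8],
    [[-13, 0, 0], 0, 0.8],
    [[-13, 0, 0], 0, 0.8],
    [[-13, 0, 0], 0, 0.8],
  ],
)

```text
time: 3.72
ee_pos: [0.532, 0.3156, 0.1859]
tcp_rot: [-45.6, 89.7, 30.7]
wrist_force: [-0.5, -0.2, -1.6]
opening: 0.0104
```

```bash
python3 - <<'E'
from h import *
go([.488,.014,.19],182.5)
E
```

```text
t 3.72 pos [532.  315.6 185.9] zyaw 76.26 tilt x [ 0.004  0.002 -1.   ] | shift [ -0.5   -2.89 -30.34] turn opts [-106.2   73.8] q6 44.4 F [-0.5 -0.2 -1.6] op 0.0104
```

Call:
play_rows(
  rows=[
    [[0, -0.2, -2.5], -7, 0.8],
    [[0, -0.5, -5], -14, 0.8],
    [[0, -0.7, -7.5], -21, 0.8],
    [[0, -1, -10], -28, 0.8],
    [[0, -1.2, -12.5], -35, 0.8],
    [[0, -1.4, -15], -42, 0.8],
    [[0, -1.7, -17.5], -49, 0.8],
    [[0, -1.9, -20], -56, 0.8],
    [[0, -2.1, -22.5], -63, 0.8],
    [[0, -2.4, -25], -70, 0.8],
    [[0, -2.6, -27.5], -77, 0.8],
    [[0, -2.9, -30.3], -84, 0.8],
  ],
)

```text
time: 4.72
ee_pos: [0.4862, 0.013, 0.1814]
tcp_rot: [18.5, 89.8, 179.1]
wrist_force: [0.9, 0.5, -0.3]
opening: 0.0106
```

Call:
play_rows(
  rows=[
    [[0, 0, 0], -7, 0.8],
    [[0, 0, 0], -14, 0.8],
    [[0, 0, 0], -20, 0.8],
    [[0, 0, 0], -22, 0.8],
    [[0, 0, 0], -22, 0.8],
    [[0, 0, 0], -22, 0.8],
  ],
)

```text
time: 5.22
ee_pos: [0.4867, 0.0139, 0.182]
tcp_rot: [-0.5, 89.9, -178.3]
wrist_force: [0.6, 0.3, -0.5]
opening: 0.0101
```

```bash
python3 - <<'E'
from h import *
go([.488,.014,.19],182.5)
snap('wrist','w4'); snap('scene','s4')
E
```

```text
t 5.22 pos [486.7  13.9 182. ] zyaw -177.83 tilt x [-0.002 -0.    -1.   ] | shift [-0.8  -0.01 -0.12] turn opts [ -0.3 179.7] q6 -90.5 F [ 0.6  0.3 -0.5] op 0.0101
```

View pics/w4.png

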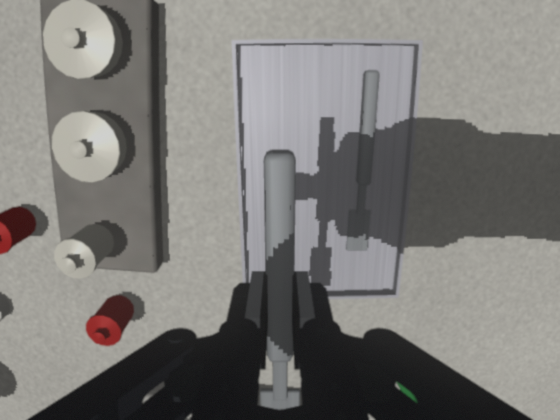

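View pics/s4.png

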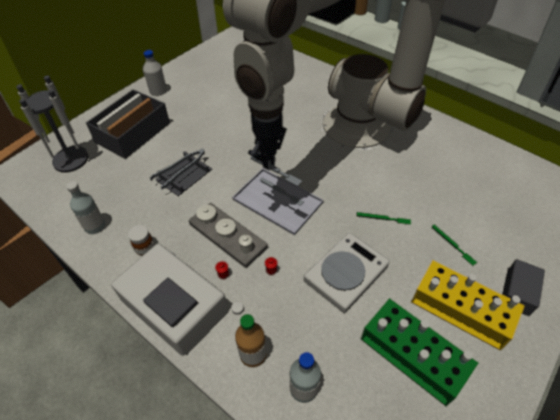

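Tray corners are (236,43), (417,44), (249,293), (396,294). The tray spatula runs from (371,71) to tip (357,249), and the held spatula is straight in the pads. The dishes are at (83,40) and (87,147), and the crucible lid at (78,258).

```bash
python3 - <<'E'
from h import *
z=np.load('pics/w4.npz'); c=cam('wrist',z['pos'],z['rot'])
for n,u,v,h in [('tl',236,43,.014),('tr',417,44,.014),('bl',249,293,.014),('br',396,294,.014),('ts end',371,71.5,.015),('ts tip',357,249,.005),('dish1',81,39,.047),('dish2',86,147,.047),('cru',78,258,.067),('held end',279.5,151,.19)]:
    print(n,(onplane(c,u,v,h)*1000).round(1))
im=cv2.resize(z['p'][30:310,220:430],(600,800)); cv2.imwrite('pics/c7.png',cv2.resize(im,(450,600)))
E
```

```text
tl [ 525.8 -103.4   14. ]
tr [ 383.3 -109.6   14. ]
bl [512.9 117.   14. ]
br [370.7 113.8  14. ]
ts end [418.4 -86.4  15. ]
ts tip [412.   71.4   5. ]
dish1 [ 633.8 -101.8   47. ]
dish2 [637.4 -23.8  47. ]
cru [645.1  60.6  67. ]
held end [490.2 -47.6 190. ]
```

View pics/c7.png

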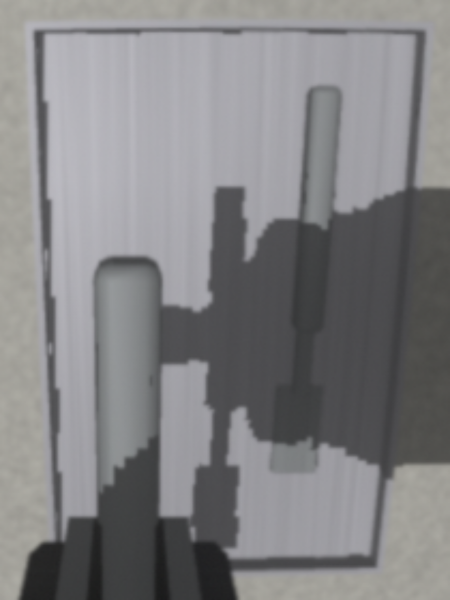

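```bash
python3 - <<'E'
from h import *
go([.4845,-.0195,.03],182.6)
E
```

```text
t 5.32 pos [487.   13.9 182.5] zyaw -177.82 tilt x [-0.001 -0.    -1.   ] | shift [15.25  3.33  0.35] turn opts [ -0.4 179.6] q6 -90.5 F [-0.2  0.2  0.3] op 0.0101
```

Call:
play_rows(
  rows=[
    [[2, 3.3, 0.3], -0.4, 0.8],
    [[5.5, 3.3, 0.3], -0.4, 0.8],
    [[9, 3.3, 0.3], -0.4, 0.8],
    [[12.5, 3.3, 0.3], -0.4, 0.8],
    [[15, 3.3, 0.3], -0.4, 0.8],
    [[15, 3.3, 0.3], -0.4, 0.8],
    [[15, 3.3, 0.3], -0.4, 0.8],
    [[15, 3.3, 0.3], -0.4, 0.8],
  ],
)

```text
time: 5.98
ee_pos: [0.4864, -0.0192, 0.035]
tcp_rot: [174.4, 89.9, -3.0]
wrist_force: [-0.2, -0.1, 0.0]
opening: 0.0099
```

```bash
python3 - <<'E'
from h import *
go([.4845,-.0195,.007],182.6)
E
```

```text
t 5.98 pos [486.4 -19.2  35. ] zyaw -177.36 tilt x [ 0.002 -0.    -1.   ] | shift [2.8  0.02 0.19] turn opts [   0. -180.] q6 -94.9 F [-0.2 -0.1  0. ] op 0.0099
```

Call:
play_rows(
  rows=[
    [[1.2, 0, 0.2], 0, 0.8],
    [[2.2, 0, 0.2], 0, 0.8],
    [[2.2, 0, 0.2], 0, 0.8],
    [[2.2, 0, 0.2], 0, 0.8],
  ],
)

```text
time: 6.32
ee_pos: [0.4832, -0.0193, 0.0109]
tcp_rot: [-4.5, 90.0, 178.1]
wrist_force: [0.4, 0.5, -0.2]
opening: 0.0098
```

```bash
python3 - <<'E'
from h import *
go([.4845,-.0195,.007],182.6)
E
```

```text
t 6.32 pos [483.2 -19.3  10.9] zyaw -177.34 tilt x [-0.001  0.    -1.   ] | shift [ 0.39  0.03 -0.13] turn opts [ 1.000e-01 -1.799e+02] q6 -94.9 F [ 0.4  0.5 -0.2] op 0.0098
```

Call:
play_rows(
  rows=[
    [[0.2, 0, -0.1], 0, 0.8],
    [[0.3, 0, -0.1], 0, 0.8],
    [[0.3, 0, -0.1], 0, 0.8],
  ],
)

```text
time: 6.57
ee_pos: [0.4847, -0.0193, 0.0083]
tcp_rot: [177.4, 90.0, 0.1]
wrist_force: [-0.3, 1.0, -0.5]
opening: 0.0104
```

```bash
python3 - <<'E'
from h import *
go([.4845,-.0195,.007],182.6)
E
```

```text
t 6.57 pos [484.7 -19.3   8.3] zyaw -177.34 tilt x [ 0.  0. -1.] | shift [0.13 0.02 0.02] turn opts [ 1.000e-01 -1.799e+02] q6 -94.9 F [-0.3  1.  -0.5] op 0.0104
```

Call:
play_rows(
  rows=[
    [[0.1, 0, 0], 0, 0.8],
    [[0.15, 0, 0], 0, 0.8],
    [[0.15, 0, 0], 0, 0.8],
  ],
)

```text
time: 6.82
ee_pos: [0.4845, -0.0193, 0.0067]
tcp_rot: [-30.1, 90.0, 152.5]
wrist_force: [-0.5, -0.2, -0.4]
opening: 0.0105
```

```bash
python3 - <<'E'
from h import *
go([.4845,-.0195,.007],182.6)
E
```

```text
t 6.82 pos [484.5 -19.3   6.7] zyaw -177.34 tilt x [-0.  0. -1.] | shift [-0.03  0.02  0.  ] turn opts [ 1.000e-01 -1.799e+02] q6 -94.9 F [-0.5 -0.2 -0.4] op 0.0105
```

Call:
play_rows(
  rows=[
    [[0.1, 0, 0], 0, 0.8],
    [[0.1, 0, 0], 0, 0.8],
  ],
)

```text
time: 6.98
ee_pos: [0.4846, -0.0193, 0.0066]
tcp_rot: [174.7, 90.0, -2.7]
wrist_force: [-3.1, 0.0, 7.3]
opening: 0.0099
```

```bash
python3 - <<'E'
from h import *
go([.4845,-.0195,.007],182.6)
E
```

```text
t 6.98 pos [484.6 -19.3   6.6] zyaw -177.34 tilt x [ 0. -0. -1.] | shift [-0.04  0.02  0.01] turn opts [ 1.000e-01 -1.799e+02] q6 -94.9 F [-3.1  0.   7.3] op 0.0099
```

Call:
play_rows(
  rows=[
    [[0, 0, 0], 0, 2],
    [[0, 0, 0], 0, 3],
    [[0, 0, 0], 0, 3],
    [[0, 0, 0], 0, 3],
    [[-1, 0, 0], 0, 3],
    [[-3, 0, 0], 0, 3],
    [[-6, 0, 0], 0, 3],
    [[-10, 0, 0], 0, 3],
    [[-14, 0, 0], 0, 3],
    [[-18, 0, 0], 0, 5],
    [[-18, 0, 0], 0, 6],
    [[-18, 0, 0], 0, 7],
  ],
)

```text
time: 7.98
ee_pos: [0.4858, -0.0193, 0.1891]
tcp_rot: [174.8, 89.7, -2.5]
wrist_force: [-0.3, 0.6, -0.3]
opening: 0.0656
```

```bash
python3 - <<'E'
from h import *
go([.4845,-.0195,.007],182.6)
snap('wrist','w5')
E
```

```text
t 7.98 pos [485.8 -19.3 189.1] zyaw -177.34 tilt x [ 0.005 -0.    -1.   ] | shift [18.21  0.    0.22] turn opts [ 1.000e-01 -1.799e+02] q6 -94.9 F [-0.3  0.6 -0.3] op 0.0656
```

View pics/w5.png

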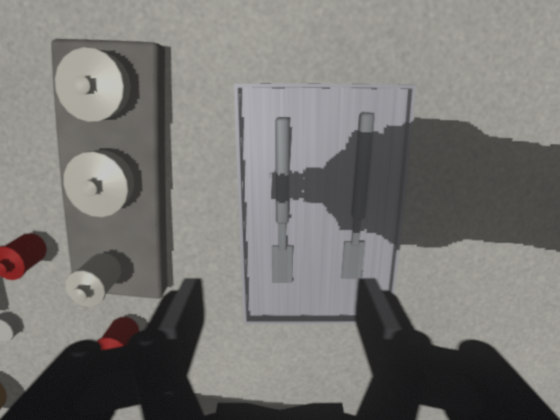

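The spatula lies flat in the empty half: handle end (283,118), blade (282,282), next to the other at (367,114)→(353,278). I'll check parallelism and measure the slab from this view as well.

```bash
python3 - <<'E'
from h import *
z=np.load('pics/w5.npz'); c=cam('wrist',z['pos'],z['rot'])
Q={}
for n,u,v,h in [('p end',283,118.5,.015),('p tip',282.3,282,.005),('ts end',366.7,114,.015),('ts tip',352.7,278,.005),('dish1',89,84,.047),('dish2',96,183,.047),('cru',87,286,.067),('slab tl',53,40,.025),('slab bl',74,292,.025),('slab br',162,297,.025),('slab tr',159,43,.025)]:
    P=onplane(c,u,v,h)*1000; Q[n]=P; print(n,P.round(1), (P[:2]).round(0))
for a in('p','ts'):
    d=Q[a+' tip']-Q[a+' end']; print(a,np.degrees(np.arctan2(d[1],d[0])),np.hypot(*d[:2]))
go([.51,-.31,.23],None)
E
```

```text
p end [487.6 -79.2  15. ] [488. -79.]
p tip [480.5  79.5   5. ] [481.  80.]
ts end [418.  -86.5  15. ] [418. -87.]
ts tip [410.8  71.9   5. ] [411.  72.]
dish1 [ 635.2 -102.4   47. ] [ 635. -102.]
dish2 [636.8 -25.3  47. ] [637. -25.]
cru [645.3  58.6  67. ] [645.  59.]
slab tl [ 674.7 -136.8   25. ] [ 675. -137.]
slab bl [684.5  91.8  25. ] [684.  92.]
slab br [595.8  91.1  25. ] [596.  91.]
slab tr [ 586.9 -134.4   25. ] [ 587. -134.]
p 92.55504522183847 158.8748933569381
ts 92.57343459453901 158.62229735691008
t 8.03 pos [484.9 -19.3 187. ] zyaw -177.34 tilt x [ 0.002 -0.    -1.   ] | shift [-4.3  29.16 -1.16] turn opts [  0 180] q6 -94.9 F [ 0.3  1.2 -1.5] op 0.0699
```

Call:
play_rows(
  rows=[
    [[-1, 2.4, -0.4], 7, 8],
    [[-2, 4.8, -0.8], 14, 8],
    [[-3, 7.2, -1.2], 21, 8],
    [[-4, 9.6, -1.6], 28, 8],
    [[-4, 12, -2], 35, 8],
    [[-4, 14.4, -2.4], 42, 8],
    [[-4, 16.8, -2.8], 49, 8],
    [[-4, 19.2, -3.2], 56, 8],
    [[-4, 21.6, -3.6], 63, 8],
    [[-4, 24, -4], 70, 8],
    [[-4, 26.4, -4.4], 77, 8],
    [[-4, 28.4, -4.8], 84, 8],
  ],
)

```text
time: 9.03
ee_pos: [0.5452, -0.3021, 0.2239]
tcp_rot: [54.9, 89.8, 153.2]
wrist_force: [0.9, 0.4, -0.1]
opening: 0.08
```

Call:
play_rows(
  rows=[
    [[0, 0, 0], 7, 8],
    [[0, 0, 0], 14, 8],
    [[0, 0, 0], 21, 8],
    [[0, 0, 0], 28, 8],
    [[0, 0, 0], 35, 8],
    [[0, 0, 0], 42, 8],
    [[0, 0, 0], 49, 8],
    [[0, 0, 0], 56, 8],
    [[0, 0, 0], 63, 8],
    [[0, 0, 0], 70, 8],
    [[0, 0, 0], 77, 8],
    [[0, 0, 0], 84, 8],
  ],
)

```text
time: 10.03
ee_pos: [0.5452, -0.3004, 0.224]
tcp_rot: [136.4, 89.8, 150.8]
wrist_force: [-0.5, -0.8, 0.2]
opening: 0.08
```

Call:
play_rows(
  rows=[
    [[0, 0, 0], 7, 8],
    [[0, 0, 0], 14, 8],
    [[0, 0, 0], 21, 8],
    [[0, 0, 0], 28, 8],
    [[0, 0, 0], 35, 8],
    [[0, 0, 0], 42, 8],
    [[0, 0, 0], 49, 8],
    [[0, 0, 0], 56, 8],
    [[0, 0, 0], 63, 8],
    [[0, 0, 0], 70, 8],
    [[0, 0, 0], 77, 8],
    [[0, 0, 0], 84, 8],
  ],
)

```text
time: 11.03
ee_pos: [0.5451, -0.3004, 0.224]
tcp_rot: [-138.7, 89.8, 151.6]
wrist_force: [0.5, 0.4, 0.3]
opening: 0.0801
```

```bash
python3 - <<'E'
from h import *
go([.546,-.301,.23],-93)
z=np.load('pics/w5.npz'); c=cam('wrist',z['pos'],z['rot'])
print(onplane(c,110,345,.055),onplane(c,9,263,.055))
S=cam('scene');print(onplane(S,222,266,.05),onplane(S,271,261,.05))
E
```

```text
t 11.03 pos [ 545.1 -300.4  224. ] zyaw -69.68 tilt x [-0.003  0.001 -1.   ] | shift [-0.6   0.06  0.08] turn opts [  23.3 -156.7] q6 130.8 F [0.5 0.4 0.3] op 0.0801
[0.6378543  0.12704073 0.055     ] [0.72225755 0.04745365 0.055     ]
[0.73498721 0.06088771 0.05      ] [0.64536607 0.14912937 0.05      ]
```

Call:
play_rows(
  rows=[
    [[0, 0, 0], 7, 8],
    [[0, 0, 0], 14, 8],
    [[0, 0, 0], 20, 8],
    [[0, 0, 0], 23.3, 8],
    [[0, 0, 0], 23.3, 8],
    [[0, 0, 0], 23.3, 8],
  ],
)

```text
time: 11.53
ee_pos: [0.5453, -0.3005, 0.2245]
tcp_rot: [-116.7, 89.9, 150.8]
wrist_force: [-0.3, 0.6, -0.3]
opening: 0.0799
```

```bash
python3 - <<'E'
from h import *
go([.546,-.301,.23],-93)
snap('wrist','w6')
E
```

```text
t 11.53 pos [ 545.3 -300.5  224.5] zyaw -92.51 tilt x [-0.002  0.001 -1.   ] | shift [-0.55  0.07  0.05] turn opts [   0.5 -179.5] q6 153.7 F [-0.3  0.6 -0.3] op 0.0799
```

View pics/w6.png

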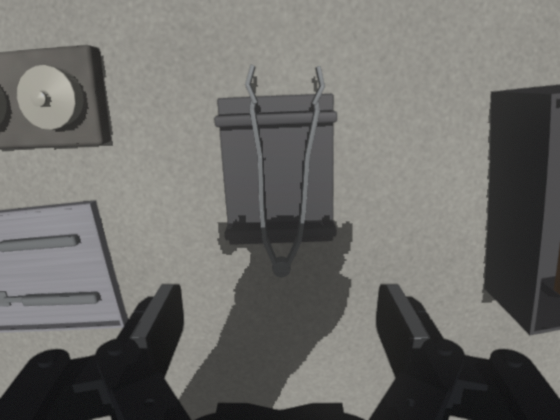

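The tongs lie with the bow at (281,267) and the jaw ends at (251,69) and (320,70), and the arms run up the image. I'll enlarge to measure.

```bash
python3 - <<'E'
from h import *
z=np.load('pics/w6.npz')
cv2.imwrite('pics/c8.png',cv2.resize(z['p'][55:285,190:360],None,fx=2.6,fy=2.6,interpolation=cv2.INTER_CUBIC)*1)
im=np.clip(cv2.imread('pics/c8.png').astype(float)*1.8,0,255).astype('uint8');cv2.imwrite('pics/c9.png',im)
E
```

```text
(no output)
```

View pics/c9.png

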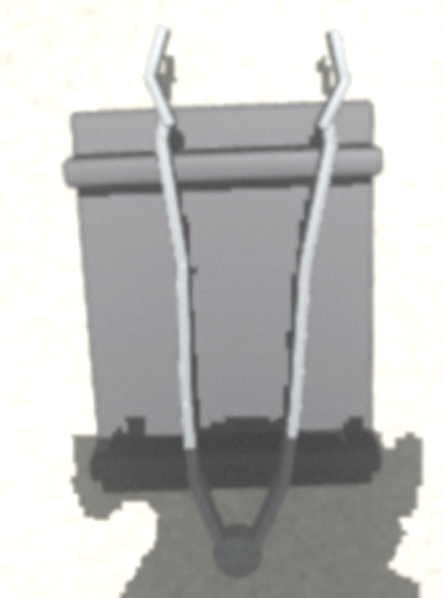

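```bash
python3 - <<'E'
from h import *
z=np.load('pics/w6.npz'); c=cam('wrist',z['pos'],z['rot'])
f=lambda x,y,h=.044:onplane(c,190+x/2.6,55+y/2.6,h)*1000
jl,jr=f(163,30,.045),f(334,33,.045); al,ar=f(150,78,.045),f(345,78,.045); b=f(238,552)
jm=(jl+jr)/2; am=(al+ar)/2
print(jl.round(1),jr.round(1),al.round(1),ar.round(1),b.round(1))
d=(jm-b); h=np.degrees(np.arctan2(d[1],d[0])); print('h',h,np.hypot(*d[:2]))
d/=np.linalg.norm(d); print('grip', b+85*d, jm-100*d, am-85*d)
for y,x1,x2 in[(270,182,306),(350,186,300),(430,189,294)]:
    p,q=f(x1,y),f(x2,y); m=(p+q)/2; print(m.round(1),np.linalg.norm(p-q).round(1),((m-b)@d).round(1))
m,Rc,o=c; dd=z['d']
for u,v in[(281,267),(252,67),(248,85),(322,86),(263,175)]: print((o+Rc@(ray(m,u,v)*dd[v,u]))*1000)
E
```

```text
[ 648.3 -282.9   45. ] [ 645.1 -336.8   45. ] [ 633.9 -277.9   45. ] [ 631.2 -340.1   45. ] [ 464.8 -298.7   44. ]
h -3.502534629629668 182.21708716420557
grip [ 549.67197638 -303.93005021   44.46646954] [ 546.89704238 -303.76020476   44.45121231] [ 547.72054907 -303.77664839   44.53353046]
[ 570.4 -305.3   44. ] 41.9 105.8
[ 542.5 -303.8   44. ] 39.5 77.8
[ 513.1 -302.    44. ] 37.4 48.4
[ 465.83123866 -298.25369189   45.2675558 ]
[ 647.99567122 -282.36059984   45.02870422]
[ 633.90172958 -278.14547269   45.03979164]
[ 630.4208898  -339.28731536   46.6233278 ]
[ 553.71482181 -285.4129003    30.58461653]
```

```bash
python3 - <<'E'
from h import *
go([.5483,-.3038,.08],-93.5)
E
```

```text
t 11.58 pos [ 545.4 -300.6  224.8] zyaw -92.5 tilt x [-0.001  0.001 -1.   ] | shift [14.48  0.33  0.32] turn opts [   1. -179.] q6 153.6 F [ 0.4 -0.7 -0.4] op 0.0798
```

Call:
play_rows(
  rows=[
    [[4, 0.3, 0.3], 1, 8],
    [[8, 0.3, 0.3], 1, 8],
    [[12, 0.3, 0.3], 1, 8],
    [[14.5, 0.3, 0.3], 1, 8],
    [[14.5, 0.3, 0.3], 1, 8],
    [[14.5, 0.3, 0.3], 1, 8],
    [[14.5, 0.3, 0.3], 1, 8],
  ],
)

```text
time: 12.17
ee_pos: [0.5493, -0.3043, 0.0829]
tcp_rot: [64.0, 89.9, -29.6]
wrist_force: [0.3, -0.6, 1.2]
opening: 0.08
```

```bash
python3 - <<'E'
from h import *
go([.5483,-.3038,.016],-93.5)
snap('wrist','w7')
E
```

```text
t 12.17 pos [ 549.3 -304.3   82.9] zyaw -93.59 tilt x [ 0.002 -0.001 -1.   ] | shift [ 6.69 -0.11 -0.05] turn opts [-1.000e-01  1.799e+02] q6 154.6 F [ 0.3 -0.6  1.2] op 0.08
```

View pics/w7.png

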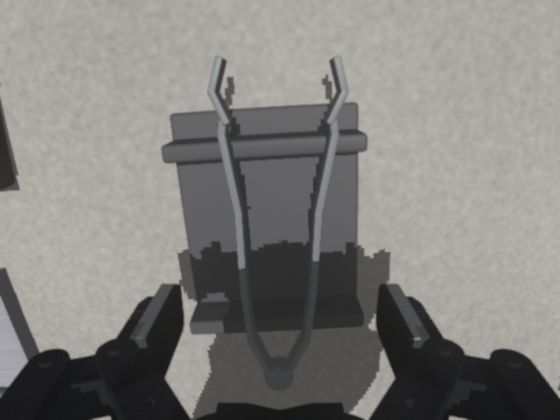

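The bow is at (279,375) and the jaw tips at (222,58) and (338,58), so the tongs are centred between the fingers at about x=280. Descending.

Call:
play_rows(
  rows=[
    [[2, -0.1, 0], 0, 8],
    [[4, -0.1, 0], 0, 8],
    [[5.5, -0.1, 0], 0, 8],
    [[6.5, -0.1, 0], 0, 8],
    [[6.5, -0.1, 0], 0, 8],
    [[6.5, -0.1, 0], 0, 8],
  ],
)

```text
time: 12.72
ee_pos: [0.5481, -0.3041, 0.0171]
tcp_rot: [63.8, 89.9, -29.9]
wrist_force: [0.4, -0.1, 0.1]
opening: 0.0802
```

```bash
python3 - <<'E'
from h import *
go([.5483,-.3038,.016],-93.5)
E
```

```text
t 12.72 pos [ 548.1 -304.1   17.1] zyaw -93.63 tilt x [ 0.001 -0.001 -1.   ] | shift [ 0.11  0.02 -0.03] turn opts [-1.000e-01  1.799e+02] q6 154.6 F [ 0.4 -0.1  0.1] op 0.0802
```

Call:
play_rows(
  rows=[
    [[0, 0, 0], 0, 6],
    [[0, 0, 0], 0, 5],
    [[0, 0, 0], 0, 4.4],
    [[0, 0, 0], 0, 4.0],
    [[0, 0, 0], 0, 4.0],
    [[0, 0, 0], 0, 4.0],
    [[0, 0, 0], 0, 4.0],
    [[0, 0, 0], 0, 4.0],
  ],
  squeeze=40,
)

```text
time: 13.38
ee_pos: [0.5484, -0.3042, 0.0175]
tcp_rot: [65.0, 89.8, -28.6]
wrist_force: [-0.5, 0.3, 6.7]
opening: 0.04
```

```bash
python3 - <<'E'
from h import *
go([.5483,-.3038,.016],-93.5)
snap('wrist','w8')
E
```

```text
t 13.38 pos [ 548.4 -304.2   17.5] zyaw -93.63 tilt x [ 0.002 -0.001 -1.   ] | shift [ 0.15 -0.01 -0.04] turn opts [-1.000e-01  1.799e+02] q6 154.6 F [-0.5  0.3  6.7] op 0.04
```

View pics/w8.png

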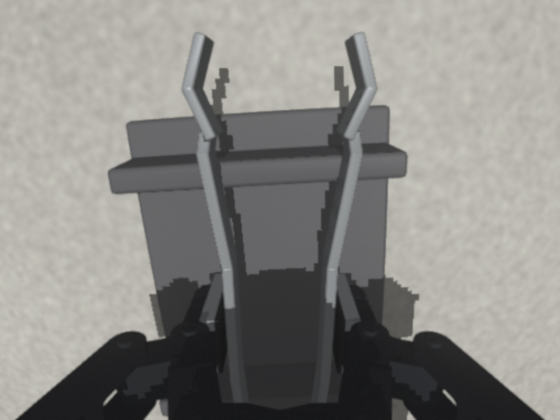

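The tongs are between the pads, with the jaws at (200,35) and (358,35) still open. Lifting gently.

Call:
play_rows(
  rows=[
    [[-0.5, 0, 0], 0, 4.0],
    [[-1.5, 0, 0], 0, 4.0],
    [[-3, 0, 0], 0, 4.0],
    [[-5, 0, 0], 0, 4.0],
    [[-7, 0, 0], 0, 4.0],
    [[-9, 0, 0], 0, 4.0],
    [[-9, 0, 0], 0, 4.0],
    [[-9, 0, 0], 0, 4.0],
  ],
)

```text
time: 14.1
ee_pos: [0.5482, -0.3042, 0.1075]
tcp_rot: [64.3, 89.8, -29.4]
wrist_force: [0.4, 0.1, -1.9]
opening: 0.0402
```

```bash
python3 - <<'E'
from h import *
go([.5483,-.3038,.016],-93.5)
snap('wrist','w9'); snap('side','d9')
im=cv2.imread('pics/d9.png'); cv2.imwrite('pics/c10.png',cv2.resize(im[230:410,260:500],(800,600)))
E
```

```text
t 14.1 pos [ 548.2 -304.2  107.5] zyaw -93.64 tilt x [ 0.002 -0.001 -1.   ] | shift [ 9.15 -0.01 -0.05] turn opts [-1.000e-01  1.799e+02] q6 154.6 F [ 0.4  0.1 -1.9] op 0.0402
```

View pics/w9.png

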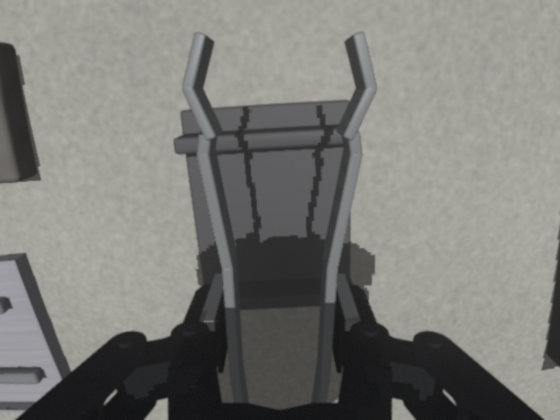

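View pics/c10.png

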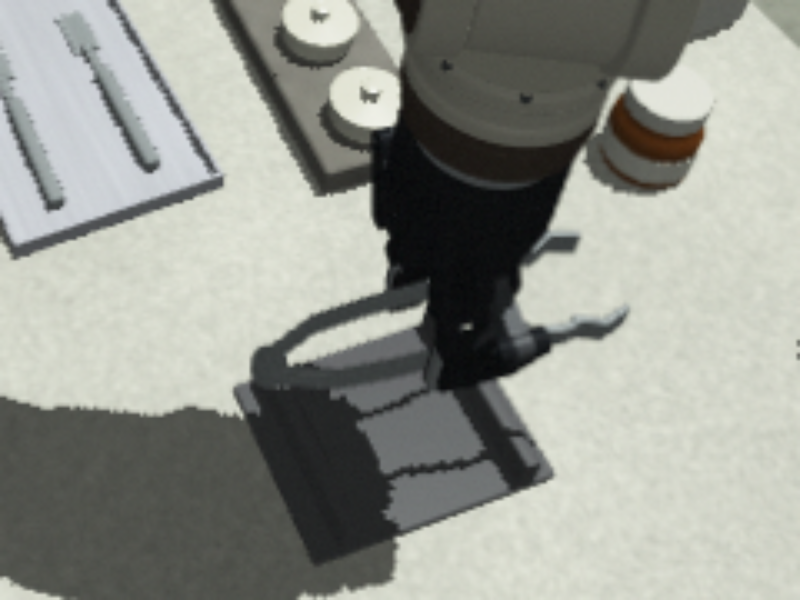

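The tongs lifted with no shift between w8 and w9: jaws at (200,35) and (358,35), level in the side view. Next I'll get the jaw centre in tool coordinates and plan the transfer.

```bash
python3 - <<'E'
from h import *
z=np.load('pics/w9.npz'); d=z['d']; m=bot.camera_model('wrist'); M=np.array(m['mount'])
f=lambda u,v:(M@np.append(ray(m,u,v)*d[v,u],1))[:3]*1000
for u,v in[(198,40),(361,40),(186,86),(375,86),(203,60),(205,150),(355,150),(228,290),(332,290)]: print(u,v,f(u,v).round(1))
go([.645,.060,.2],None)
E
```

```text
198 40 [-29.5  98.2 -23.3]
361 40 [-29.3  98.2  23.4]
186 86 [-28.9  85.4 -27.8]
375 86 [-28.6  85.4  28.4]
203 60 [-24.3  93.  -23.2]
205 150 [-27.5  66.1 -23.4]
355 150 [-27.5  66.1  23.6]
228 290 [-28.   16.6 -18.4]
332 290 [-27.7  16.4  18.6]
t 14.2 pos [ 547.2 -303.6  105. ] zyaw -93.64 tilt x [-0.001  0.001 -1.   ] | shift [ -9.49   7.44 -36.91] turn opts [  0 180] q6 154.6 F [ 0.3  0.4 -0.9] op 0.0402
```

Call:
play_rows(
  rows=[
    [[-1, -0.3, -1], -1, 4.0],
    [[-3, -0.7, -3.5], -2, 4.0],
    [[-4.5, -1.3, -7], -4, 4.0],
    [[-4.5, -2.2, -10.5], -5.5, 4.0],
    [[-4.5, -3, -14], -7, 4.0],
    [[-4.5, -3.7, -17.5], -8.5, 4.0],
    [[-4.5, -4.5, -21], -10, 4.0],
    [[-4.5, -5.3, -24.5], -11.5, 4.0],
    [[-4.5, -6, -28], -13, 4.0],
    [[-4.5, -6.7, -31], -14, 4.0],
    [[-4.5, -7.2, -33.5], -14.6, 4.0],
    [[-4.5, -7.5, -34.8], -14.6, 4.0],
  ],
)

```text
time: 15.2
ee_pos: [0.4933, 0.0512, 0.1507]
tcp_rot: [-129.1, 89.9, 152.1]
wrist_force: [-0.1, 0.5, -1.3]
opening: 0.04
```

Call:
play_rows(
  rows=[
    [[0, 0, 0], 0, 4.0],
    [[0, 0, 0], 0, 4.0],
    [[0, 0, 0], 0, 4.0],
  ],
)

```text
time: 15.45
ee_pos: [0.4945, 0.048, 0.1507]
tcp_rot: [-72.0, 90.0, -151.0]
wrist_force: [-0.4, 0.0, -0.1]
opening: 0.0403
```

```bash
python3 - <<'E'
from h import *
go([.5616,.0438,.15],-79)
snap('wrist','w10')
E
```

```text
t 15.45 pos [494.5  48.  150.7] zyaw -79.01 tilt x [-0.001 -0.    -1.   ] | shift [0.06 6.51 1.69] turn opts [ -0. 180.] q6 174.6 F [-0.4  0.  -0.1] op 0.0403
```

View pics/w10.png

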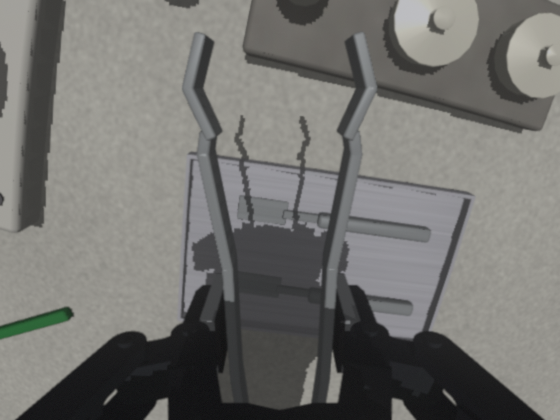

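The unit slip on y left me about 7 cm short, in clear space. Correcting now.

Call:
play_rows(
  rows=[
    [[0, 2, 0.5], 0, 4.0],
    [[0, 4.5, 1.1], 0, 4.0],
    [[0, 6.5, 1.7], 0, 4.0],
    [[0, 6.5, 1.7], 0, 4.0],
    [[0, 6.5, 1.7], 0, 4.0],
    [[0, 6.5, 1.7], 0, 4.0],
  ],
)

```text
time: 16.0
ee_pos: [0.5614, 0.0432, 0.1504]
tcp_rot: [-97.6, 89.9, -176.7]
wrist_force: [-0.4, -0.4, -1.9]
opening: 0.0398
```

```bash
python3 - <<'E'
from h import *
go([.5616,.0438,.10],-79)
snap('wrist','w11')
E
```

```text
t 16.0 pos [561.4  43.2 150.4] zyaw -79.1 tilt x [-0.001 -0.    -1.   ] | shift [ 5.04  0.04 -0.06] turn opts [-1.000e-01  1.799e+02] q6 173.5 F [-0.4 -0.4 -1.9] op 0.0398
```

View pics/w11.png

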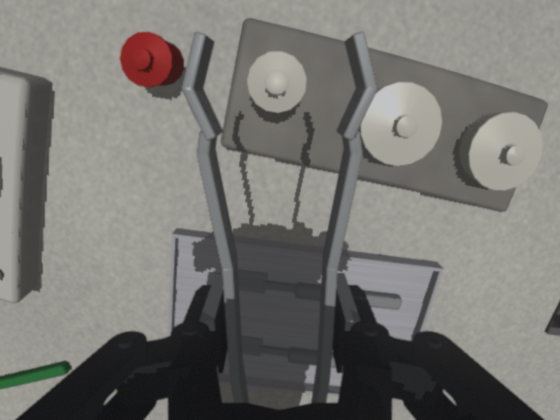

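The white narrow crucible lid is at (276,82), centred between the jaws. The dishes are at (400,124) and (505,152), and the red look-alike at (150,60) is outside the left jaw.

```bash
python3 - <<'E'
from h import *
z=np.load('pics/w11.npz'); c=cam('wrist',z['pos'],z['rot']); p=z['p']
hsv=cv2.cvtColor(p,cv2.COLOR_BGR2HSV)
mask=((hsv[...,2]>160)&(hsv[...,1]<40)).astype('uint8'); mask[:,:235]=0;mask[:,320:]=0;mask[125:]=0;mask[:40]=0
cs,_=cv2.findContours(mask,cv2.RETR_EXTERNAL,cv2.CHAIN_APPROX_NONE); k=max(cs,key=cv2.contourArea); e=cv2.fitEllipse(cv2.convexHull(k)); print(e)
for u,v,h in[(276.5,82,.067),(*e[0],.067),(275,84,.080),(400,124,.047),(150,60,.042)]: print((onplane(c,u,v,h)*1000).round(1))
m,Rc,o=c; Rt=R.from_euler('xyz',z['rot'],degrees=True).as_matrix()
print('jaw',(z['pos']+Rt@np.array([-.021,.085,0]))*1000, z['d'][82,262])
P=o+Rc@(ray(m,262,82)*z['d'][82,262]); print(P*1000)
E
```

```text
((276.5599670410156, 79.89555358886719), (56.52387619018555, 57.029449462890625), 118.61433410644531)
[647.8  61.3  67. ]
[648.9  61.5  67. ]
[646.4  61.8  80. ]
[638.2 -23.   47. ]
[647.3 144.3  42. ]
jaw [644.860048    59.22588855 171.31040187] 0.20976456
[646.15919608  69.37517942  70.93485509]
```

```bash
python3 - <<'E'
from h import *
go([.5634,.0452,.095],-79)
E
```

```text
t 16.05 pos [561.3  43.3 150.7] zyaw -79.08 tilt x [-0.001 -0.    -1.   ] | shift [ 5.57  0.25 -0.14] turn opts [-1.000e-01  1.799e+02] q6 173.5 F [ 0.1  0.6 -1.2] op 0.0401
```

Call:
play_rows(
  rows=[
    [[1.5, 0.25, -0.15], 0, 4.0],
    [[3.5, 0.25, -0.15], 0, 4.0],
    [[5.2, 0.25, -0.15], 0, 4.0],
    [[5.2, 0.25, -0.15], 0, 4.0],
    [[5.2, 0.25, -0.15], 0, 4.0],
    [[5.2, 0.25, -0.15], 0, 4.0],
  ],
)

```text
time: 16.55
ee_pos: [0.5641, 0.0458, 0.1002]
tcp_rot: [83.6, 89.9, 4.6]
wrist_force: [-0.3, 0.2, -0.5]
opening: 0.04
```

```bash
python3 - <<'E'
from h import *
go([.5634,.0452,.024],-79)
z=snap('wrist','w12'); z=snap('side','d12')
cv2.imwrite('pics/c12.png',cv2.resize(z[0][150:300,260:460],(800,600)))
E
```

```text
t 16.55 pos [564.1  45.8 100.2] zyaw -79.04 tilt x [ 0.001  0.    -1.   ] | shift [ 7.62 -0.09  0.05] turn opts [ -0. 180.] q6 173.7 F [-0.3  0.2 -0.5] op 0.04
```

View pics/w12.png

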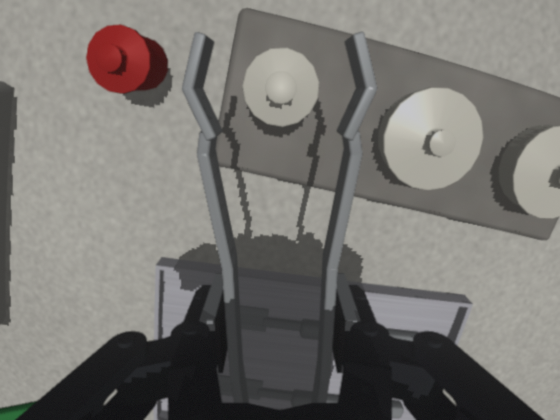

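View pics/c12.png

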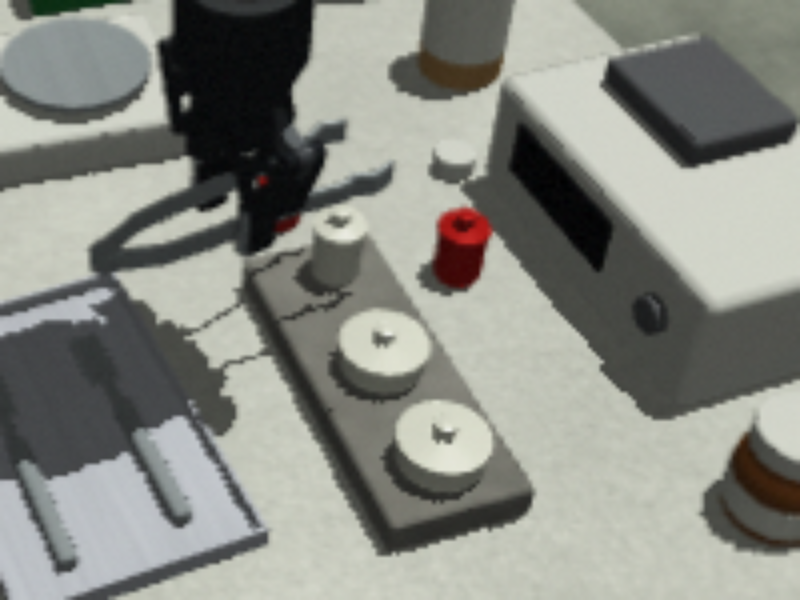

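The lid is at (281,87) and the jaw apexes at (187,87) and (374,87), so they are aligned; checking numerically.

```bash
python3 - <<'E'
from h import *
z=np.load('pics/w12.npz'); c=cam('wrist',z['pos'],z['rot']); Rt=R.from_euler('xyz',z['rot'],degrees=True).as_matrix()
for u,v,h in[(281,87,.067),(281,87,.070),(281,89,.080)]:
    P=onplane(c,u,v,h); print((P*1000).round(1),'tool',(Rt.T@(P-z['pos'])*1000).round(1))
go([.5634,.0452,.024],-79)
E
```

```text
[648.   61.1  67. ] tool [33.3 85.3  1. ]
[648.   61.1  70. ] tool [30.3 85.2  0.9]
[647.1  61.   80. ] tool [20.3 84.4  0.9]
t 16.65 pos [564.5  45.9 100.4] zyaw -79.04 tilt x [ 0.002  0.    -1.   ] | shift [ 7.64 -0.14  0.04] turn opts [ -0. 180.] q6 173.7 F [-0.6  0.2 -0.3] op 0.0403
```

Call:
play_rows(
  rows=[
    [[1.2, 0, 0.1], 0, 4.0],
    [[2.6, 0, 0.1], 0, 4.0],
    [[4, 0, 0.1], 0, 4.0],
    [[5.4, 0, 0.1], 0, 4.0],
    [[6.6, 0, 0.1], 0, 4.0],
    [[7.2, 0, 0.1], 0, 4.0],
    [[7.2, 0, 0.1], 0, 4.0],
    [[7.2, 0, 0.1], 0, 4.0],
  ],
)

```text
time: 17.32
ee_pos: [0.5642, 0.0449, 0.0268]
tcp_rot: [-81.6, 90.0, -160.6]
wrist_force: [-0.5, -0.0, -0.2]
opening: 0.0399
```

```bash
python3 - <<'E'
from h import *
go([.5634,.0452,.024],-79)
z=snap('wrist','w13'); z=snap('side','d13')
cv2.imwrite('pics/c13.png',cv2.resize(z[0][150:300,260:460],(800,600)))
E
```

```text
t 17.32 pos [564.2  44.9  26.8] zyaw -79.04 tilt x [-0. -0. -1.] | shift [ 0.28 -0.07 -0.05] turn opts [ -0. 180.] q6 173.6 F [-0.5 -0.  -0.2] op 0.0399
```

View pics/w13.png

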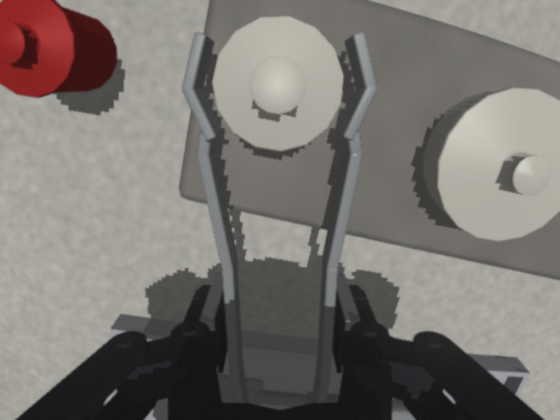

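View pics/c13.png

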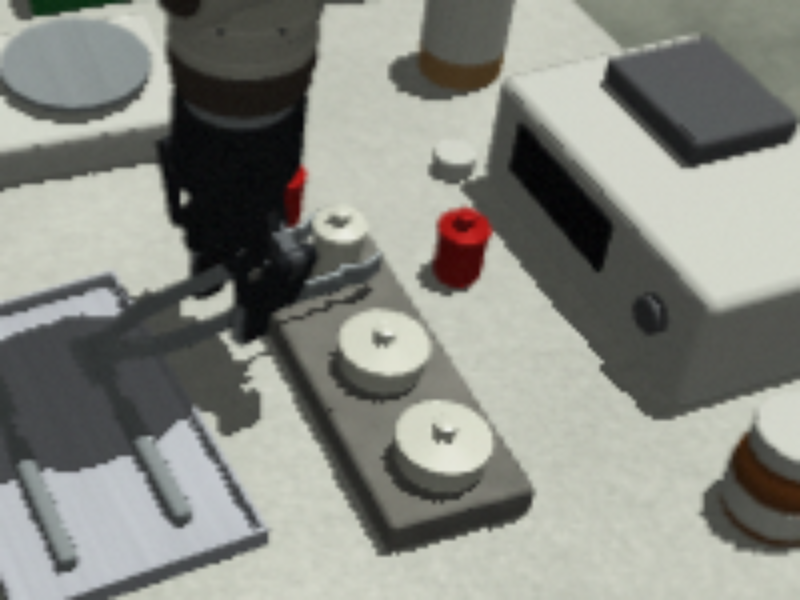

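The jaws straddle the crucible, with the lid at (278,83) between arms at 187 and 374. Lowering 2 mm and closing.

Call:
play_rows(
  rows=[
    [[0.2, 0, 0], 0, 4.0],
    [[0.2, 0, 0], 0, 4.0],
    [[0.2, 0, 0], 0, 3.7],
    [[0.2, 0, 0], 0, 3.4],
    [[0.2, 0, 0], 0, 3.2],
    [[0.2, 0, 0], 0, 3.0],
    [[0.2, 0, 0], 0, 2.8],
    [[0.2, 0, 0], 0, 2.5],
    [[0.2, 0, 0], 0, 2.5],
    [[0.2, 0, 0], 0, 2.5],
    [[0.2, 0, 0], 0, 2.5],
  ],
  squeeze=45,
)

```text
time: 18.33
ee_pos: [0.5642, 0.0449, 0.0248]
tcp_rot: [136.9, 90.0, 57.9]
wrist_force: [-0.4, 1.5, -1.5]
opening: 0.0308
```

```bash
python3 - <<'E'
from h import *
go([.5634,.0452,.024],-79)
z=snap('wrist','w14')
E
```

```text
t 18.33 pos [564.2  44.9  24.8] zyaw -79.03 tilt x [ 0.  0. -1.] | shift [ 0.08 -0.07 -0.04] turn opts [ -0. 180.] q6 173.6 F [-0.4  1.5 -1.5] op 0.0308
```

View pics/w14.png

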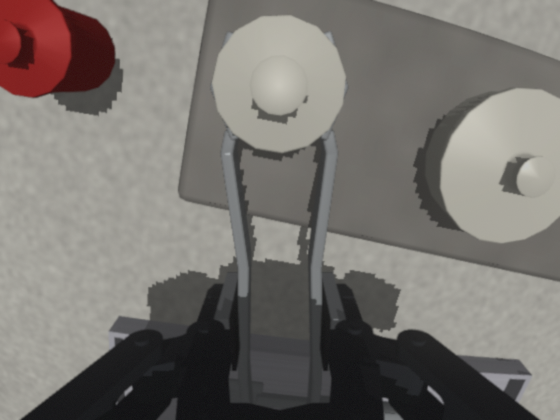

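The gripper stopped at 30.8 mm, the value expected with the jaws closed on the crucible, and the lid is still at (279,83). Lifting gently.

Call:
play_rows(
  rows=[
    [[-0.3, 0, 0], 0, 2.5],
    [[-0.8, 0, 0], 0, 2.5],
    [[-1.6, 0, 0], 0, 2.5],
    [[-2.8, 0, 0], 0, 2.5],
    [[-4.2, 0, 0], 0, 2.5],
    [[-6, 0, 0], 0, 2.5],
    [[-8, 0, 0], 0, 2.5],
    [[-10, 0, 0], 0, 2.5],
    [[-11.5, 0, 0], 0, 2.5],
    [[-12, 0, 0], 0, 2.5],
    [[-12, 0, 0], 0, 2.5],
    [[-12, 0, 0], 0, 2.5],
  ],
)

```text
time: 19.38
ee_pos: [0.5642, 0.0449, 0.1447]
tcp_rot: [74.8, 90.0, -4.3]
wrist_force: [-0.7, -0.6, -1.5]
opening: 0.0306
```

```bash
python3 - <<'E'
from h import *
z=snap('wrist','w15'); z=snap('side','d15')
cv2.imwrite('pics/c15.png',cv2.resize(z[0][110:290,220:460],(800,600)))
t=np.radians(40); P=np.array([.549,.310])-.085*np.array([np.cos(t),np.sin(t)]); print(P)
go([*P,.145],-50)
E
```

```text
[0.48388622 0.25536305]
t 19.48 pos [563.7  44.9 143.6] zyaw -79.04 tilt x [-0.002 -0.    -1.   ] | shift [ -0.13  -3.83 -22.18] turn opts [-29. 151.] q6 173.6 F [-0.2  0.3 -0.8] op 0.0309
```

View pics/w15.png

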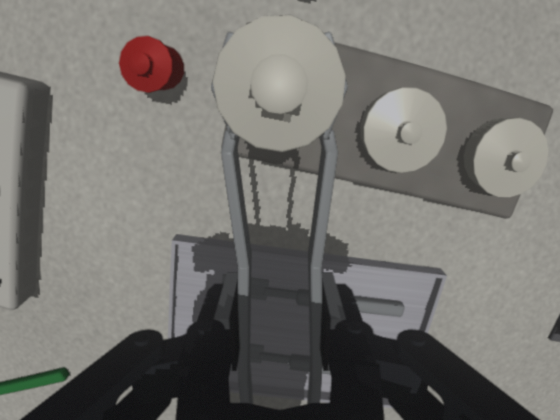

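View pics/c15.png

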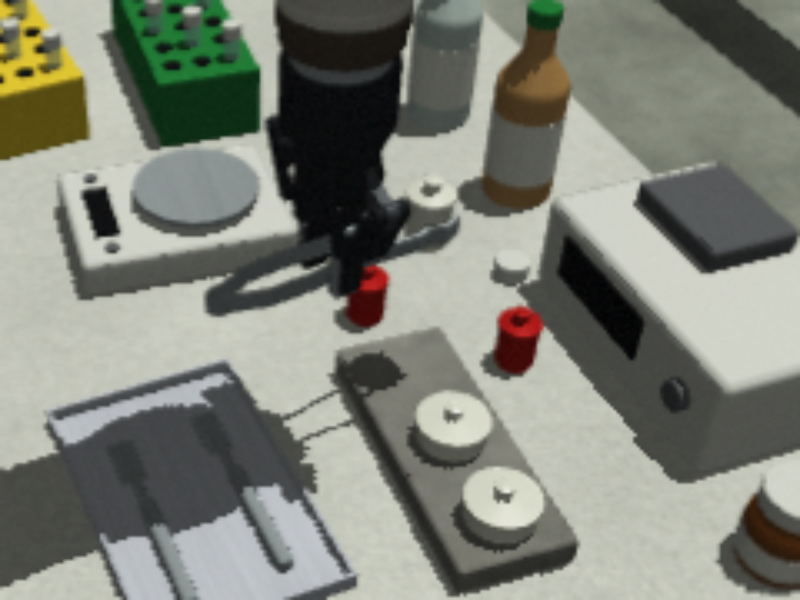

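The crucible is held upright, with its shadow alone on the slab and both squat dishes undisturbed. Moving over the pan.

Call:
play_rows(
  rows=[
    [[0, -0.2, -1], -1, 2.5],
    [[0, -0.5, -2.5], -3, 2.5],
    [[0, -0.8, -4.5], -6, 2.5],
    [[0, -1.2, -7], -9, 2.5],
    [[0, -1.6, -9.5], -12, 2.5],
    [[0, -2.1, -12], -15, 2.5],
    [[0, -2.5, -14.5], -18, 2.5],
    [[0, -2.9, -17], -21, 2.5],
    [[0, -3.3, -19], -24, 2.5],
    [[0, -3.6, -20.7], -27, 2.5],
    [[0, -3.8, -21.8], -28.5, 2.5],
    [[0, -3.8, -22.2], -29, 2.5],
  ],
)

```text
time: 20.48
ee_pos: [0.4835, 0.2571, 0.1442]
tcp_rot: [-118.6, 89.9, -168.5]
wrist_force: [1.0, -0.6, -2.0]
opening: 0.0308
```

Call:
play_rows(
  rows=[
    [[0, 0, 0], 0, 2.5],
    [[0, 0, 0], 0, 2.5],
    [[0, 0, 0], 0, 2.5],
    [[0, 0, 0], 0, 2.5],
  ],
)

```text
time: 20.82
ee_pos: [0.485, 0.2549, 0.1448]
tcp_rot: [-36.2, 90.0, -86.3]
wrist_force: [0.5, -1.4, -1.5]
opening: 0.0307
```

```bash
python3 - <<'E'
from h import *
go([.4839,.2554,.145],-50)
z=snap('wrist','w16'); y=snap('side','d16'); s=snap('scene','s16')
cv2.imwrite('pics/c16.png',cv2.resize(y[0][90:270,200:440],(800,600)))
cv2.imwrite('pics/c17.png',cv2.resize(s[0][150:300,190:390],(800,600)))
E
```

```text
t 20.82 pos [485.  254.9 144.8] zyaw -50.13 tilt x [ 0. -0. -1.] | shift [-0.02 -0.05 -0.11] turn opts [-1.000e-01  1.799e+02] q6 167.9 F [ 0.5 -1.4 -1.5] op 0.0307
```

View pics/w16.png

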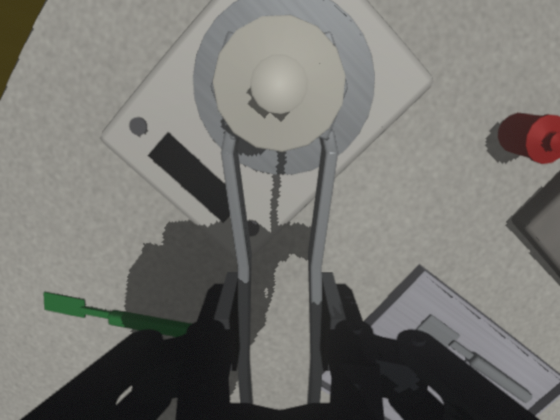

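View pics/c16.png

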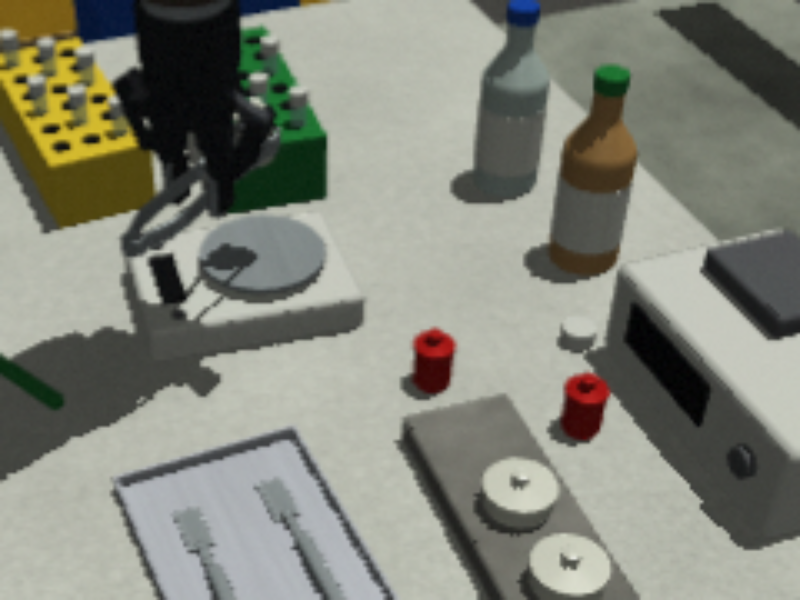

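View pics/c17.png

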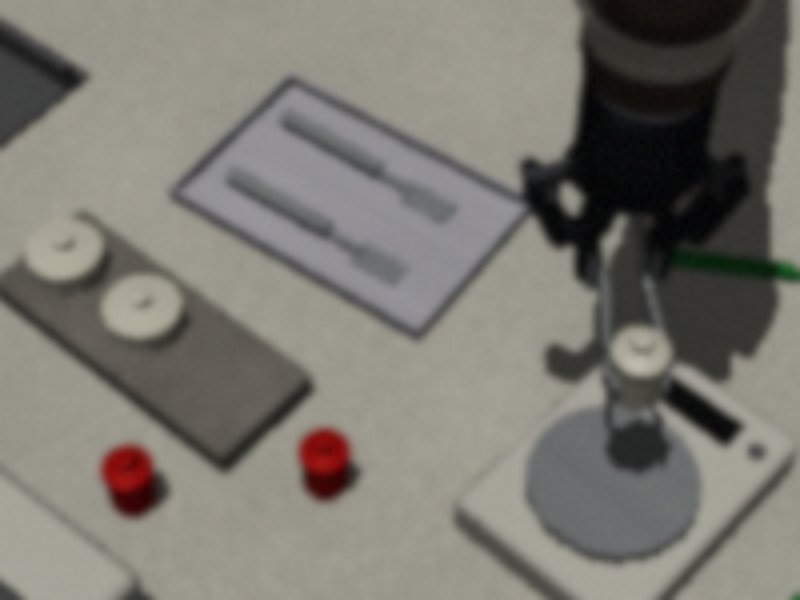

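```bash
python3 - <<'E'
from h import *
z=np.load('pics/w16.npz'); c=cam('wrist',z['pos'],z['rot']); Rt=R.from_euler('xyz',z['rot'],degrees=True).as_matrix()
for n,u,v,h in[('pan',284.5,85,.05),('panL',194,85,.05),('panR',375,85,.05),('panB',285,175.5,.05),('lid',279.5,83,.187),('knob',278.5,84,.2)]:
    P=onplane(c,u,v,h); print(n,(P*1000).round(1),'tool',(Rt.T@(P-z['pos'])*1000).round(1))
s=np.load('pics/s16.npz');S=cam('scene')
print('scene lid',onplane(S,190+640/4,150+352/4,.187),'pan',onplane(S,190+613/4,150+482/4,.05))
z0=np.load('pics/w11.npz')['p']
E
```

```text
pan [553.9 307.4  50. ] tool [94.7 86.5  3.9]
panL [518.6 350.3  50. ] tool [ 94.7  87.  -51.8]
panR [590.  264.9  50. ] tool [94.8 87.  59.6]
panB [510.7 270.6  50. ] tool [94.8 29.8  4.4]
lid [551.2 309.1 187. ] tool [-42.3  85.5   0.8]
knob [550.7 309.  200. ] tool [-55.3  85.1   0.5]
scene lid [0.55031655 0.3104501  0.187     ] pan [0.55386122 0.31059677 0.05      ]
```

Call:
play_rows(
  rows=[
    [[0, 0.1, 0.1], 0, 2.5],
    [[0, 0.1, 0.1], 0, 2.5],
    [[0, 0.1, 0.1], 0, 2.5],
    [[0, 0.1, 0.1], 0, 2.5],
    [[0, 0.1, 0.1], 0, 2.5],
    [[0, 0.1, 0.1], 0, 2.5],
    [[0, 0.1, 0.1], 0, 2.5],
    [[0, 0.1, 0.1], 0, 2.5],
  ],
)

```text
time: 21.63
ee_pos: [0.4861, 0.2555, 0.1448]
tcp_rot: [72.4, 90.0, 22.4]
wrist_force: [-0.1, 0.3, -1.8]
opening: 0.0306
```

```bash
python3 - <<'E'
from h import *
go([.4839,.2554,.145],-50)
a=np.load('pics/w16.npz')['p']; b=snap('wrist','w17')[0]
print('diff in lid region',cv2.absdiff(a[20:150,215:345],b[20:150,215:345]).mean())
print(bot.job_done())
E
```

```text
t 21.63 pos [486.1 255.5 144.8] zyaw -50.04 tilt x [ 0.  0. -1.] | shift [-0.02 -0.17 -0.13] turn opts [ -0. 180.] q6 167.8 F [-0.1  0.3 -1.8] op 0.0306
diff in lid region 1.821854043392505
the job is handed in; nothing more can be done
None
```

The job is handed in at about 21.7 s of robot time, with the crucible still held up in the tongs over the balance pan.

- **Spatula:** I moved it from the balance into the empty half of the tray and released it. It measured 92.6°, the same as the spatula already there, with the blades pointing the same way.
- **Crucible:** I picked up the tongs and closed them on the tall white crucible; the fingers never came near it. The gripper stopped at 31 mm with a 45 N squeeze, the width expected with the jaws closed on it. It is upright, with its underside about 95 mm above the pan.
- **Centring:** The crucible was about 3 mm from the pan centre by the last measurements. My pan-centre readings disagreed with each other by up to about 6 mm, so I took a middle value and made a final nudge of about 1 mm.
- **Other items:** In the last pictures both squat crucibles, the other spatula and the look-alikes appeared where they were. I judged that by eye and did not measure it at the end.
- **Slip on the way:** One transfer stopped about 7 cm short because of a units error. It was in clear space, touched nothing, and I corrected it.
- **Forces:** The highest wrist force I read was about 8 N.

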